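Free the tea tin from the row and weigh it

ROBOT

A 6-joint arm with a two-finger parallel gripper is mounted at the origin on the work surface. World frame = base frame: x ahead of the robot, y to its left, z up, the work surface at z = 0. Lengths are in m, angles in degrees, forces in N, time in s.
With the tool pointing down it reaches from about 0.375 to 0.75 m from the base axis. Payload 9 kg.
Tool frame: the origin (TCP) lies midway between the tips of the shut fingers; the grasp point (between the pads) lies 19 mm behind it (arm.tcp_to_grasp is the distance from the TCP to the grasp point, in m); z points along the fingers, y is the line along which they close (so a half turn about z gives the same grasp; the last joint's range is limited). The gripper opens to 85 mm and grips with 20 to 120 N. Pads are 22 mm wide; open, the fingers measure 114 mm over their backs; the gripper's body (76 mm by 85 mm) begins 54 mm behind the grasp point. The pads swing forward as they close: fully open they stand 13 mm farther back than shut.
Start: joints at [-78.879, 5.964, 5.575, 89.605, 0, 77.527], TCP at [0.24, -0.55, 0.231] pointing down, gripper open.
Joint ranges: [-171.21, 171.21], [-48.23, 106.86], [-62.78, 66.21], [-105.2, 120.99], [-86.42, 89.51], [-180, 180]. Speed limits (degrees/s): [127.2, 127.2, 147.25, 180, 180, 180].

INTERFACE

Orientations are given as [roll, pitch, yaw] about the fixed x, y, z axes, in that order (R = Rz(yaw) Ry(pitch) Rx(roll)).
In Python, from cell import arm gives the robot as it stands. The module is installed in compiled form; this text tells all that it offers.
- The arm moves only by the shell command python3 -m creep 'ROWS'. ROWS is JSON, one flat list of numbers, 5 for each row, row after row: the shift along the tool's x, y, z in units of 30 mm (1.0 is 30 mm), then the turn about the tool's z in units of 5 degrees (1.0 is 5 degrees), then the finger opening in mm, from 0 to 85.4. In form: [x, y, z, turn, claw, x, y, z, turn, claw, ...]. A call has 1 to 5 rows; each row is the pose to reach, as a shift and turn from the pose commanded when the call began, along the tool's axes at that moment; what a row does not reach only later rows make up. A row lasts 1/8 s, in which the tool goes at most 62.5 mm and 10.7 degrees, less where a joint would pass 70% of its speed; a pose out of reach is approached as far as the arm can. A call with a gripper value outside its range is refused whole. The fingers move at their own pace and stop on an object; the grip force is fixed at half the most. Time passes only in rows, so rows that repeat a pose let the fingers close. It gives the time, the measured TCP pose, the force, the opening and the grip force at its end, in the units of the state.
- arm.read_state(): the state, without advancing time (a new reading comes with each control period).
- arm.grab_frame(name): name is "scene" or "top" or "wrist"; returns a dict with "pixels" (420x560x3 uint8, red, green, blue), "fx", "fy", "cx", "cy" (pixels), "k1" (the pictures are not rectified: a ray, as slopes to the right and down, at radius r is drawn at 1 + k1 r^2 times it, then the intrinsics apply), "origin" and "attitude" of the camera in the world. Camera axes: x right, y down, z forward; pixel columns grow to the right and rows downward; lengths in m; the calibration is good to about 2 mm. A picture is of the moment at which its call begins. There is no depth.
- arm.sign_off(): hands the job in; it is judged then, once.
Trained networks look in the newest picture that a camera, given by its name, has taken for a name from the list of things; names that differ only in an ending like _2 or _b are one class to them, and where a whole thing is asked for, a point or a joint stands for the part that bears it (a point fixed in the world has none). Each returns a list of dicts, best first, with "score" (0 to 1); they miss things now and then, are a little off and sometimes report something else, mostly with a low value. They report only what shows in the picture. A call takes as long as a camera call. They do not tell look-alikes from the thing itself.
- arm.recognise(camera, thing): "xy" ([column, row] in pixels, amid what is visible of it).
- arm.mark_of(camera, thing): "xy" ([column, row] in pixels: a listed point, or the origin of a listed thing).
The state is a dict: "time_s": time; "qpos": joint angles; "qvel": joint speeds; "joint_efforts": joint torques, N m; "tool_pos": TCP position; "eef_rot": TCP orientation; "ft_force": force on the tool from outside, world axes, zero at the start; "torque": the same for the moment, N m; "finger_gap": opening from 0.0 (shut) to 1.0 (fully open); "grip_force": force on a finger pad.
Only numpy, scipy, OpenCV 4.12 (cv2) and the standard library are available. Lean on these libraries where they do the work, as an engineer would, in place of code of your own. Each camera call takes 0.05 s, during which the arm holds its last target. There are 200 camera calls.

TASK

The green tea tin is wedged tight against its neighbour under the drying rack: slide it sideways along the shelf, still standing, towards the free middle until a finger fits on both sides, then grip it, lift it over the lip and stand it upright in the middle of the kitchen scale. Set it down gently, never let it tip over, let go, and leave everything else on the shelf where it is.

Things in the scene. Friction and masses are not known exactly. Their poses are not given: they have to be found in the camera images.
- tin_c (a point): Centre (25 mm above its underside) of the green tea tin: closed rigid box 100 mm long (its x, across the shelf), 66 mm wide (its y, along the shelf), 50 mm high, 0.25 to 0.5 kg; slides easily on the steel (friction 0.3 to 0.45). One long side starts 2 to 5 mm from the salt box or the spoon rest; the other faces the free middle of the row, about 100 mm wide, with the jar beyond it.
- tin_lid (a point): Centre of the floor of the tin's dished lid, 36 mm above the tin's underside: a brass-coloured flat recess, 14 mm deep, 76 mm (x) by 46 mm (y), open upwards, with a green rim 10 mm wide along the long sides and 12 mm at the ends. Closed fingers put into it can push the tin along by the rim.
- shelf_mid (a point): Point on the upper face of the fixed steel shelf, mid-row, 40 mm above the worktop; x across the shelf away from the robot, y along the row, z up. The face is 136 mm deep (x -68 to +68 mm) and runs from y -235 to +375 mm; a lip 4 mm thick along the front and back edges stands 10 mm above it.
- rack_front (a point): Middle of the front bar of the fixed drying rack above the row, 180 mm above the shelf face: round steel, 12 mm diameter, along y, between end posts 218 mm to either side; 20 mm nearer the robot than mid-shelf. A like bar runs 65 mm behind it. They keep an upright gripper out; a tool leaning 30 to 40 degrees, its body back towards the robot, passes under the front bar.
- saltbox_c (a point): Centre of the loose wooden salt box, the row's left (+y) end: 104 mm (x) by 60 mm (y) by 54 mm high, this point 27 mm above its underside; axes as the shelf's. Leave alone.
- spoonrest_c (a point): Centre of the loose white ceramic spoon rest, the row's right (-y) end: 110 mm (x) by 60 mm (y) by 40 mm high, this point 20 mm above its underside; axes as the shelf's. Leave alone.
- jar_c (a point): Centre of the loose glass jar with wooden cap, 62 mm diameter, 110 mm high, this point 55 mm above its underside; stands in the row on the other side of the free middle from the tin. Leave alone.
- bin: Fixed white plastic bin with a grey swing flap on top, at the +y end of the shelf beyond the salt box: 115 mm square, 182 mm high, origin at the centre of its underside.
- scale_top (a point): Centre of the flat top of the fixed kitchen scale on the worktop in front of the shelf's right (-y) end: steel platform 136 mm (x) by 130 mm (y), this point on its surface 36 mm above the worktop; black base 140 by 160 mm; x, y along its sides, z up.
Mind the look-alikes: they are no part of the job. Leave any pink look-alike of the part that bears spoonrest_c alone.

How it is judged (in metres and radians):
On the way, in this order (a step that is already met when the one before it is completed fails the run):
1. the tin, still standing on the shelf inside the lip, has been slid away until at least 12 mm is free between it and both the salt box and the spoon rest (y of tin_c in the frame of saltbox_c below -0.075 m and y of tin_c in the frame of spoonrest_c above 0.075 m and z of tin_c in the frame of shelf_mid below 0.029 m and x of tin_c in the frame of shelf_mid above -0.03 m and angle between tin_c's own z axis and vertical below 0.1 rad), for 0.2 s.
2. the tin is gripped and lifted at least 10 mm off the shelf (z of tin_c in the frame of shelf_mid above 0.035 m and contact force between the fingers and tin above 2 N), for 0.1 s.
At the end, for the whole second after the job is handed in: The tin stands upright (within 0.1 rad) and at rest on the scale's platform, its centre within 25 mm of the platform's centre, let go; salt box, spoon rest and jar are within 20 mm of where they started (horizontal distance between tin_c and scale_top below 0.025 m and z of tin_c in the frame of scale_top between 0.021 and 0.029 m and angle between tin_c's own z axis and vertical below 0.1 rad and linear speed of tin below 0.02 m/s and distance of each of saltbox_c, spoonrest_c, jar_c from where it was at the start of the episode below 0.02 m); the robot touches nothing.
It fails at once if the tin tips (more than 0.5 rad) (angle between tin_c's own z axis and vertical above 0.5 rad).
It fails at once if the tin is banged onto the scale (over 40 N) (contact force between tin and scale above 40 N).
It fails at once if salt box, spoon rest or jar is pushed away by more than 20 mm or knocked over (distance of any of saltbox_c, spoonrest_c, jar_c from where it was at the start of the episode above 0.02 m or angle between any of saltbox_c, spoonrest_c, jar_c's own z axis and vertical above 0.5 rad).
It also fails if it takes over 54 s, if anything falls off the work surface, if the arm or the gripper's body presses on something with over 40 N, if the wrist force passes 120 N, or if a joint passes its speed limit or range.

## Working session

There is one attempt and no reset: what is moved stays moved. The work goes in short steps, Python scripts to look and compute and a shell command to move; the robot and the scene stay as the last step left them, time stands still between calls to the robot, and variables do not carry over. Pictures are saved under pics/ and viewed, at most 13 in all, crops included, and the job is handed in when it is done.

```bash
mkdir -p pics; cat > h.py <<'E'
import numpy as np, cv2
from cell import arm
from scipy.spatial.transform import Rotation as R
def rot(a):
    a=np.array(a,float)
    return a if a.shape==(3,3) else R.from_quat(a).as_matrix() if a.size==4 else R.from_euler('xyz',a,degrees=True).as_matrix()
def ray(f,xy):
    d=np.array([(xy[0]-f['cx'])/f['fx'],(xy[1]-f['cy'])/f['fy']]); u=d.copy()
    for _ in range(20): u=d/(1+f['k1']*(u@u))
    return np.array(f['origin']),rot(f['attitude'])@np.r_[u,1]
def atz(f,xy,z):
    o,d=ray(f,xy); return o+d*(z-o[2])/d[2]
def proj(f,p):
    c=rot(f['attitude']).T@(np.array(p)-f['origin']); u=c[:2]/c[2]; u=u*(1+f['k1']*(u@u))
    return [f['fx']*u[0]+f['cx'],f['fy']*u[1]+f['cy']]
def tri(a,b):
    (o,d),(p,e)=a,b
    s=np.linalg.lstsq(np.c_[d,-e],p-o,rcond=None)[0]
    x,y=o+d*s[0],p+e*s[1]; return (x+y)/2,np.linalg.norm(x-y)
def save(f,n): cv2.imwrite('pics/'+n,f['pixels'][...,::-1])
E
python3 - <<'E'
from h import *
np.set_printoptions(precision=4,suppress=True)
s=arm.read_state(); print({k:np.round(v,3) for k,v in s.items()},arm.tcp_to_grasp)
F={c:arm.grab_frame(c) for c in('scene','top','wrist')}
for c,f in F.items(): print(c,f['origin'],f['attitude'],f['fx'],f['k1'])
for t in 'tin_c tin_lid shelf_mid rack_front saltbox_c spoonrest_c jar_c bin scale_top'.split():
    L={}
    for c in('scene','top'):
        L[c]=[(np.round(m['xy'],1).tolist(),round(m['score'],2)) for m in arm.mark_of(c,t)][:4]
    o=None
    if L['scene'] and L['top']: o=tri(ray(F['scene'],L['scene'][0][0]),ray(F['top'],L['top'][0][0]))
    print(t,L,o)
save({'pixels':np.hstack([cv2.resize(F[c]['pixels'],(400,300)) for c in('wrist','wrist')])},'x.png') if 0 else None
save(F['scene'],'scene.png');save(F['top'],'top.png')
E
```

```text
{'time_s': np.float64(0.0), 'qpos': array([-78.88 ,   6.002,   5.528,  89.604,  -0.001,  77.528]), 'qvel': array([-0.013,  0.007,  0.049, -0.016, -0.03 ,  0.03 ]), 'joint_efforts': array([  0.002, -55.693,  50.365,   0.017,  -0.   ,   0.   ]), 'tool_pos': array([ 0.24 , -0.55 ,  0.231]), 'eef_rot': array([-179.924,   -0.016,   23.593]), 'ft_force': array([-0.422, -0.207, -0.955]), 'torque': array([ 0.018, -0.03 , -0.034]), 'grip_force': np.float64(0.0), 'finger_gap': np.float64(1.004)} 0.0187
scene [1.2028 0.4963 0.7665] [-126.4338   -0.0055  128.1242] 440.74223705389187 -0.0025725682174023694
top [ 0.4977 -0.0142  1.0702] [-176.669     1.2051  -91.3409] 409.31307471891466 -0.12610236368489633
wrist [ 0.3027 -0.5239  0.3728] [164.8889   0.0432 -66.4342] 361.5845211496938 -0.08259463088515542
tin_c {'scene': [([282.9, 275.9], 0.81)], 'top': [([255.2, 163.7], 0.79)]} (array([0.6682, 0.0616, 0.0694]), np.float64(0.0019602800304470767))
tin_lid {'scene': [([281.5, 270.5], 0.61)], 'top': [([254.5, 165.2], 0.6)]} (array([0.6646, 0.0596, 0.0817]), np.float64(0.0052883622208411765))
shelf_mi
[... 401 characters left out ...]
79]), np.float64(0.004348449870911773))
spoonrest_c {'scene': [([208.2, 236.8], 0.88)], 'top': [([350.0, 159.9], 0.8), ([414.7, 174.0], 0.75)]} (array([ 0.6721, -0.173 ,  0.0618]), np.float64(0.004795279564074939))
jar_c {'scene': [([225.9, 236.8], 0.71), ([278.6, 273.0], 0.62)], 'top': [([325.6, 160.3], 0.74)]} (array([ 0.6682, -0.1103,  0.0918]), np.float64(0.0017931127447176848))
bin {'scene': [([363.6, 334.7], 0.7)], 'top': [([178.2, 168.2], 0.71), ([352.1, 158.9], 0.47)]} (array([0.6682, 0.2671, 0.0309]), np.float64(0.006125658179896747))
scale_top {'scene': [([243.1, 192.5], 0.57)], 'top': [([383.7, 246.3], 0.89)]} (array([ 0.456 , -0.2553,  0.042 ]), np.float64(0.0011774434982938587))
```

View pics/scene.png

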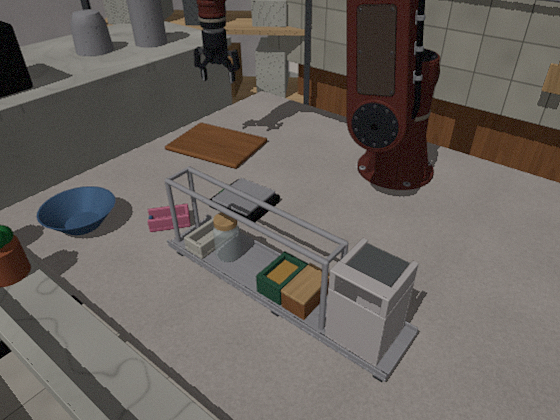

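View pics/top.png

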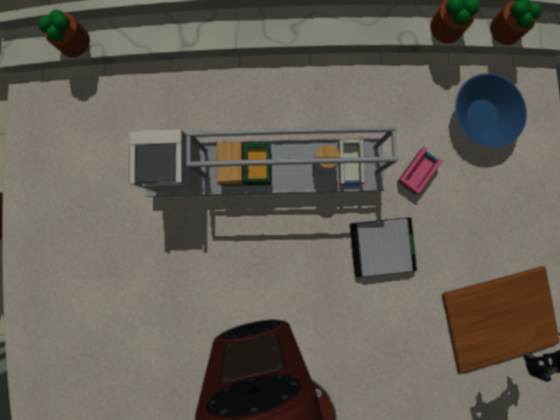

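Candidates for the tin: the green box with the brass lid (scene 283,276; top 255,164), the wooden salt box beside it (307,292), and the potted plants or the scale's green trim, which are green but nothing like a tin. I choose the first. The pink look-alike at top (420,172) is to be left alone. Rows cannot tilt the tool directly, so I'll try going up against the wrist limit in free space while I check the crop.

```bash
python3 - <<'E'
import cv2
s=cv2.imread('pics/scene.png')[220:330,200:350];t=cv2.imread('pics/top.png')[120:205,190:310]
cv2.imwrite('pics/crop.png',cv2.hconcat([cv2.resize(s,(400,293)),cv2.resize(t,(400,293))]))
E
python3 -m creep '[0,0,-2,0,0, 0,0,-4,0,0, 0,0,-6,0,0, 0,0,-8,0,0, 0,0,-10,0,0]'
python3 -m creep '[0,0,-2,0,0, 0,0,-4,0,0, 0,0,-6,0,0, 0,0,-8,0,0, 0,0,-10,0,0]'
python3 -c "
from h import *
s=arm.read_state();print(s['qpos'],s['tool_pos'],s['eef_rot'],s['finger_gap'])"
```

```text
time_s: 1.68
tool_pos: [0.2369, -0.5436, 0.503]
eef_rot: [178.3, 0.3, 23.6]
ft_force: [-12.3, 56.2, -8.9]
finger_gap: -0.001
grip_force: 0.0
time_s: 2.3
tool_pos: [0.2204, -0.5042, 0.5526]
eef_rot: [174.1, 1.2, 23.5]
ft_force: [-0.3, -0.2, 0.5]
finger_gap: -0.001
grip_force: 0.0
[-80.17083355  12.92685014  49.87156922 120.92921981   0.28215946
  76.2555354 ] [ 0.22039769 -0.50417854  0.55255286] [174.0891379    1.15411902  23.52887006] -0.0008751045520499773
```

View pics/crop.png

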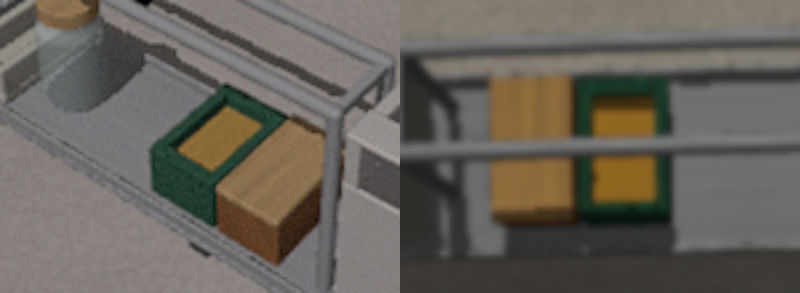

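The crop shows the green tin with its brass recess directly against the wooden salt box, so the choice holds. The wrist limit does make the tool lean, so next I check whether the lean persists.

```bash
cat > st.py <<'E'
from h import *
np.set_printoptions(precision=4,suppress=True)
s=arm.read_state();M=rot(s['eef_rot']);print('q',s['qpos'].round(1) if hasattr(s['qpos'],'round') else s['qpos'],'p',np.array(s['tool_pos']),'lean',np.degrees(np.arccos(-M[2,2])).round(1));print('tool axes in world (columns)\n',M)
E
python3 -m creep '[0,0,0,0,0, 0,0,0,0,0]'; python3 st.py
python3 -m creep '[0,0,-1,0,0, 0,0,-2,0,0, 0,0,-3,0,0, 0,0,-4,0,0, 0,0,-5,0,0]';python3 st.py
python3 -m creep '[0,0,1,0,0, 0,0,2,0,0]';python3 st.py
```

```text
time_s: 2.55
tool_pos: [0.2206, -0.5047, 0.5529]
eef_rot: [174.0, 1.2, 23.5]
ft_force: [-0.1, -0.1, 0.2]
finger_gap: -0.0
grip_force: 0.0
q [-80.2  13.   50.  120.9   0.3  76.3] p [ 0.2206 -0.5047  0.5529] lean 6.1
tool axes in world (columns)
 [[ 0.9167  0.399   0.0229]
 [ 0.3991 -0.9111 -0.1034]
 [-0.0203  0.1039 -0.9944]]
time_s: 3.18
tool_pos: [0.2126, -0.4801, 0.5952]
eef_rot: [169.6, 2.2, 23.4]
ft_force: [0.6, -0.9, -0.4]
finger_gap: -0.004
grip_force: 0.0
q [-80.7   7.7  49.2 120.9   0.4  75.8] p [ 0.2126 -0.4801  0.5952] lean 10.6
tool axes in world (columns)
 [[ 0.9172  0.3967  0.0376]
 [ 0.3966 -0.9    -0.1807]
 [-0.0378  0.1806 -0.9828]]
time_s: 3.42
tool_pos: [0.215, -0.4915, 0.5347]
eef_rot: [169.6, 2.2, 23.4]
ft_force: [0.4, -0.4, -0.6]
finger_gap: 0.003
grip_force: 0.0
q [-80.6   0.   32.7 112.1   0.4  75.9] p [ 0.215  -0.4915  0.5347] lean 10.6
tool axes in world (columns)
 [[ 0.9172  0.3966  0.0375]
 [ 0.3966 -0.9002 -0.18  ]
 [-0.0376  0.1799 -0.983 ]]
```

Lean persists: the reached pose becomes the new command. It points along −78° azimuth, so I carry it round to the +y side, push up there to cancel the sideways part, and turn the wrist on the way.

```bash
python3 -m creep '[1.5,-1.1,-0.3,-2,0, 3,-2.2,-0.5,-4,0, 4.5,-3.3,-0.8,-6,0, 6,-4.4,-1,-8,0, 7.5,-5.5,-1.3,-10,0]' | head -2
cat >> st.py <<'E'
import sys
if len(sys.argv)>3:
    g=np.array(list(map(float,sys.argv[1:4])));print('to go (30mm units, tool axes)',M.T@(g-np.array(s['tool_pos']))/.03)
E
python3 st.py 0.5 0.0 0.55
```

```text
time_s: 4.05
tool_pos: [0.3549, -0.2448, 0.5354]
q [-48.3 -13.9  20.3 115.   -5.3  57.4] p [ 0.3549 -0.2448  0.5354] lean 10.5
tool axes in world (columns)
 [[ 0.2806  0.9591  0.037 ]
 [ 0.9461 -0.2699 -0.1793]
 [-0.162   0.0853 -0.9831]]
to go (30mm units, tool axes) [ 8.9991  2.4797 -1.7627]
```

```bash
python3 -m creep '[1.8,0.5,-0.35,-2,0, 3.6,1,-0.7,-4,0, 5.4,1.5,-1.05,-6,0, 7.2,2,-1.4,-8,0, 9,2.5,-1.75,-10,0]' | head -2
python3 st.py 0.35 0.33 0.55
```

```text
time_s: 4.68
tool_pos: [0.5018, -0.0012, 0.5473]
q [ -9.    6.8  41.8 121.   -9.9  46.7] p [ 0.5018 -0.0012  0.5473] lean 10.7
tool axes in world (columns)
 [[-0.5549  0.8309  0.041 ]
 [ 0.8138  0.5523 -0.1805]
 [-0.1726 -0.0668 -0.9827]]
to go (30mm units, tool axes) [11.7754  1.887  -2.2883]
```

```bash
python3 -m creep '[2,0.3,-0.4,-2,0, 4,0.6,-0.8,-4,0, 6,1,-1.2,-6,0, 8,1.3,-1.6,-8,0, 10,1.6,-2,-10,0]' | head -2
python3 st.py 0.35 0.33 0.65
```

```text
time_s: 5.3
tool_pos: [0.3815, 0.2615, 0.5166]
q [ 25.1   1.3  32.  120.9 -10.4  31. ] p [0.3815 0.2615 0.5166] lean 10.4
tool axes in world (columns)
 [[-0.9914  0.108   0.0737]
 [ 0.0946  0.9817 -0.1653]
 [-0.0902 -0.1569 -0.9835]]
to go (30mm units, tool axes) [ 0.8568  1.4301 -4.8289]
```

```bash
python3 -m creep '[0.5,0.6,-2,0,0, 1,1.2,-4,0,0, 1.5,1.8,-6,0,0, 2,2.4,-8,0,0, 2.5,3,-10,0,0]' | head -2
python3 st.py 
python3 -m creep '[0,0,-2,0,0, 0,0,-4,0,0, 0,0,-6,0,0, 0,0,-8,0,0, 0,0,-10,0,0]' | head -2
python3 st.py 
```

```text
time_s: 5.92
tool_pos: [0.3412, 0.3293, 0.5373]
q [ 34.8   2.5  35.9 120.9 -10.3  40.5] p [0.3412 0.3293 0.5373] lean 10.6
tool axes in world (columns)
 [[-0.9846  0.1097  0.1364]
 [ 0.0931  0.9881 -0.1223]
 [-0.1482 -0.1077 -0.9831]]
time_s: 6.55
tool_pos: [0.3325, 0.3305, 0.5734]
q [ 35.6   0.6  38.4 120.9 -10.3  40.4] p [0.3325 0.3305 0.5734] lean 12.4
tool axes in world (columns)
 [[-0.9744  0.1003  0.2012]
 [ 0.0864  0.9933 -0.0767]
 [-0.2075 -0.0573 -0.9766]]
```

```bash
python3 -m creep '[0,0,-2,0,0, 0,0,-4,0,0, 0,0,-6,0,0, 0,0,-8,0,0, 0,0,-10,0,0]' | head -2
python3 st.py 
python3 -m creep '[0,0,-2,0,0, 0,0,-4,0,0, 0,0,-6,0,0, 0,0,-8,0,0, 0,0,-10,0,0]' | head -2
python3 st.py 0.45 0 0.65
```

```text
time_s: 7.18
tool_pos: [0.3167, 0.3281, 0.609]
q [ 36.6  -2.2  40.1 120.9 -10.5  40.6] p [0.3167 0.3281 0.609 ] lean 15.4
tool axes in world (columns)
 [[-0.9604  0.088   0.2643]
 [ 0.0828  0.9961 -0.0306]
 [-0.266  -0.0075 -0.964 ]]
time_s: 7.8
tool_pos: [0.2955, 0.3225, 0.6434]
q [ 37.9  -5.4  41.3 120.9 -10.8  41. ] p [0.2955 0.3225 0.6434] lean 19.0
tool axes in world (columns)
 [[-0.9427  0.0728  0.3257]
 [ 0.0825  0.9965  0.0159]
 [-0.3233  0.0419 -0.9454]]
to go (30mm units, tool axes) [ -5.8133 -10.3264   1.2994]
```

```bash
python3 -m creep '[-1,-2,0.1,0,0, -2,-4,0.2,0,0, -3,-6,0.3,0,0, -4,-8,0.4,0,0, -5,-10,0.5,0,0]' | head -2
python3 -m creep '[0,-0.2,-2,0,0, 0,-0.4,-4,0,0, 0,-0.6,-6,0,0, 0,-0.6,-8,0,0, 0,-0.6,-10,0,0]' | head -2
python3 st.py
python3 -m creep '[0,0,-2,0,0, 0,0,-4,0,0, 0,0,-6,0,0, 0,0,-8,0,0, 0,0,-10,0,0]' | head -2
python3 st.py
```

```text
time_s: 8.43
tool_pos: [0.4095, 0.0463, 0.6539]
time_s: 9.05
tool_pos: [0.3969, 0.0613, 0.6891]
q [-14.  -15.3  38.8 120.9   4.9  -8.2] p [0.3969 0.0613 0.6891] lean 23.7
tool axes in world (columns)
 [[-0.9122  0.0789  0.402 ]
 [ 0.081   0.9966 -0.0118]
 [-0.4016  0.0218 -0.9156]]
time_s: 9.68
tool_pos: [0.3701, 0.0919, 0.7241]
q [ -7.3 -16.8  42.2 120.9   1.7  -1.8] p [0.3701 0.0919 0.7241] lean 28.1
tool axes in world (columns)
 [[-0.8788  0.0861  0.4694]
 [ 0.0811  0.9962 -0.0309]
 [-0.4703  0.0109 -0.8825]]
```

```bash
python3 -m creep '[0,0,-2,0,0, 0,0,-4,0,0, 0,0,-6,0,0, 0,0,-8,0,0, 0,0,-10,0,0]' | head -2
python3 st.py 0.45 0.06 0.45
```

```text
time_s: 10.3
tool_pos: [0.3296, 0.123, 0.7546]
q [  1.7 -19.   44.3 120.9  -3.1   6. ] p [0.3296 0.123  0.7546] lean 32.5
tool axes in world (columns)
 [[-0.8394  0.0867  0.5365]
 [ 0.0783  0.9962 -0.0386]
 [-0.5378  0.0096 -0.843 ]]
to go (30mm units, tool axes) [ 1.9281 -1.8416 10.7942]
```

```bash
python3 st.py 0.50 0.068 0.33|tail -1
```

```text
to go (30mm units, tool axes) [ 2.7013 -1.4699 15.0501]
```

```bash
python3 -m creep '[0.3,-0.2,1.9,0,0, 0.6,-0.4,3.8,-1,0, 0.9,-0.6,5.7,-1,0, 1.2,-0.7,7.6,-1,0, 1.5,-0.8,9.5,-1,0]' | head -4
python3 -m creep '[0.3,-0.2,1.9,0,0, 0.6,-0.4,3.7,0,0, 0.9,-0.5,4.7,0,0, 1.1,-0.5,5.4,0,0, 1.1,-0.5,5.4,0,0]' | head -4
python3 st.py 0.656 0.058 0.085
python3 - <<'E'
from h import *
np.set_printoptions(precision=4,suppress=True)
f=arm.grab_frame('wrist');save(f,'w1.png')
Z=dict(tin_c=.065,tin_lid=.076,saltbox_c=.067,jar_c=.095,rack_front=.22)
for t,z in Z.items():
    print(t,[(np.round(m['xy'],1).tolist(),round(m['score'],2),atz(f,m['xy'],z)) for m in arm.mark_of('wrist',t)][:2])
E
```

```text
time_s: 10.92
tool_pos: [0.4419, 0.0915, 0.4913]
eef_rot: [-177.5, 32.5, -179.4]
ft_force: [0.6, 0.3, 0.4]
time_s: 11.55
tool_pos: [0.5103, 0.0727, 0.3415]
eef_rot: [-177.4, 31.5, -179.5]
ft_force: [-0.3, 0.7, 0.4]
q [ -7.4 -48.1 -32.   74.6   1.6  -6.8] p [0.5103 0.0727 0.3415] lean 31.6
tool axes in world (columns)
 [[-0.8525  0.014   0.5225]
 [-0.0079  0.9992 -0.0398]
 [-0.5226 -0.038  -0.8517]]
to go (30mm units, tool axes) [ 0.3299 -0.0975  9.8389]
tin_c [([280.6, 162.0], 0.69, array([0.6737, 0.0588, 0.065 ]))]
tin_lid [([282.3, 166.6], 0.66, array([0.6721, 0.0614, 0.076 ]))]
saltbox_c [([328.8, 161.2], 0.95, array([0.6697, 0.1199, 0.067 ]))]
jar_c [([145.1, 170.7], 0.84, array([ 0.6649, -0.1076,  0.095 ]))]
rack_front [([185.1, 243.6], 0.88, array([ 0.6482, -0.0255,  0.22  ]))]
```

View pics/w1.png

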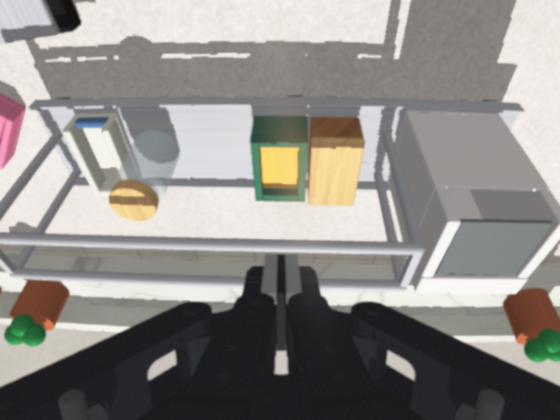

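The picture shows the tin at (281,162), its brass recess centred near (282,167), the salt box on its right (329,161) and the jar cap at (145,171). The rack's front bar is at row 243. The way under the bar along the tool axis is clear.

```bash
python3 -m creep '[0.3,0,1.5,0,0, 0.3,-0.1,3.2,0,0, 0.3,-0.1,5,0,0, 0.3,-0.1,6.6,0,0, 0.3,-0.1,8,0,0]' | head -4
python3 -m creep '[0,0,0.3,0,0, 0,0,0.3,0,0]' | head -4
python3 st.py 0.656 0.058 0.085
python3 - <<'E'
from h import *
np.set_printoptions(precision=4,suppress=True)
f=arm.grab_frame('wrist');save(f,'w2.png')
for t,z in dict(tin_c=.065,tin_lid=.076,saltbox_c=.067).items():
    print(t,[(np.round(m['xy'],1).tolist(),round(m['score'],2),atz(f,m['xy'],z)) for m in arm.mark_of('wrist',t)][:2])
E
```

```text
time_s: 12.48
tool_pos: [0.6303, 0.0597, 0.1351]
eef_rot: [-177.4, 31.8, -179.4]
ft_force: [0.7, 0.1, -0.4]
time_s: 12.72
tool_pos: [0.6343, 0.0595, 0.1291]
eef_rot: [-177.4, 31.8, -179.4]
ft_force: [0.7, -0.1, 0.4]
q [ -7.1 -27.5 -41.7  44.    1.4  -6.5] p [0.6343 0.0595 0.1291] lean 31.9
tool axes in world (columns)
 [[-0.8502  0.014   0.5263]
 [-0.0084  0.9992 -0.0402]
 [-0.5265 -0.0386 -0.8493]]
to go (30mm units, tool axes) [0.1597 0.0182 1.6319]
tin_c [([285.2, 217.8], 0.7, array([0.6707, 0.0584, 0.065 ]))]
tin_lid [([288.0, 231.3], 0.73, array([0.6705, 0.0604, 0.076 ]))]
saltbox_c []
```

View pics/w2.png

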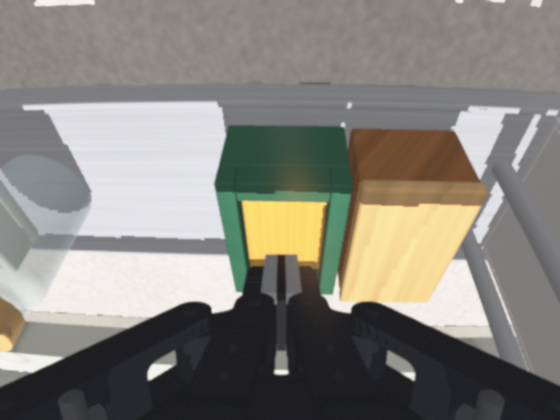

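```bash
python3 -m creep '[0.1,0,0.5,0,0, 0.15,0,1,0,0, 0.15,0,1.4,0,0, 0.15,0,1.6,0,0, 0.15,0,1.6,0,0]'
python3 -m creep '[0,-0.2,0,0,0, 0,-0.4,0.02,0,0, 0,-0.6,0.03,0,0, 0,-0.8,0.04,0,0, 0,-1,0.05,0,0]' |head -4
python3 -m creep '[0,-0.25,0.01,0,0, 0,-0.5,0.02,0,0, 0,-0.75,0.03,0,0, 0,-1,0.04,0,0, 0,-1,0.04,0,0]'|head -4
python3 - <<'E'
from h import *
np.set_printoptions(precision=4,suppress=True)
f=arm.grab_frame('wrist');save(f,'w3.png')
for t,z in dict(tin_c=.065,tin_lid=.076,saltbox_c=.067,jar_c=.095).items():
    print(t,[(np.round(m['xy'],1).tolist(),round(m['score'],2),atz(f,m['xy'],z)) for m in arm.mark_of('wrist',t)][:2])
E
```

```text
time_s: 13.55
tool_pos: [0.6555, 0.0575, 0.0845]
eef_rot: [-177.4, 31.7, -179.4]
ft_force: [-0.3, -0.2, 0.2]
finger_gap: 0.003
grip_force: 0.0
time_s: 14.18
tool_pos: [0.6563, 0.027, 0.0856]
eef_rot: [-177.4, 31.8, -179.4]
ft_force: [0.1, 1.7, 1.6]
time_s: 14.8
tool_pos: [0.6561, -0.0035, 0.0851]
eef_rot: [-177.4, 31.7, -179.5]
ft_force: [-1.0, -0.1, -0.3]
tin_c [([315.5, 242.8], 0.63, array([0.6607, 0.0112, 0.065 ]))]
tin_lid [([318.8, 264.0], 0.72, array([0.6622, 0.0125, 0.076 ])), ([315.4, 240.8], 0.26, array([0.6454, 0.0101, 0.076 ]))]
saltbox_c []
jar_c [([54.5, 296.9], 0.77, array([ 0.6673, -0.1078,  0.095 ]))]
```

View pics/w3.png

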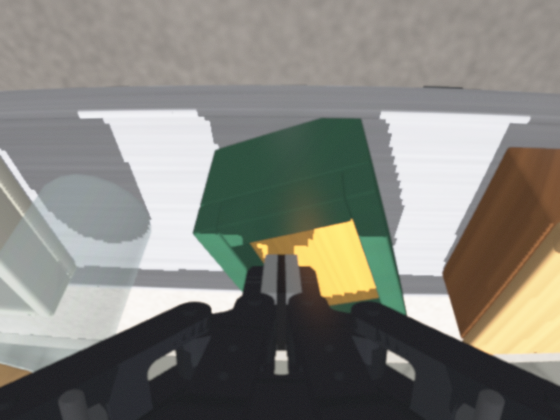

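The tin now stands in the free middle, centred at about (316,243), with gaps on both sides, but it has yawed about 12°. Pushing back a little on the other recess wall should square it.

```bash
python3 -m creep '[0,0.25,0,0,0, 0,0.5,-0.02,0,0, 0,0.75,-0.03,0,0, 0,1,-0.04,0,0, 0,1.2,-0.05,0,0]' |head -4
python3 -m creep '[0,0.1,0,0,0, 0,0.1,0,0,0]' |head -4
python3 - <<'E'
from h import *
np.set_printoptions(precision=4,suppress=True)
f=arm.grab_frame('wrist');save(f,'w4.png')
for t,z in dict(tin_c=.065,tin_lid=.076).items():
    print(t,[(np.round(m['xy'],1).tolist(),round(m['score'],2),atz(f,m['xy'],z)) for m in arm.mark_of('wrist',t)][:2])
E
```

```text
time_s: 15.68
tool_pos: [0.6561, 0.0339, 0.0854]
eef_rot: [-177.4, 31.8, -179.4]
ft_force: [1.2, -0.9, 0.6]
time_s: 15.92
tool_pos: [0.6561, 0.0367, 0.0852]
eef_rot: [-177.4, 31.8, -179.4]
ft_force: [0.2, -1.0, 0.4]
tin_c [([268.6, 239.7], 0.95, array([0.6594, 0.0293, 0.065 ]))]
tin_lid [([268.0, 261.8], 0.71, array([0.6617, 0.0296, 0.076 ]))]
```

View pics/w4.png

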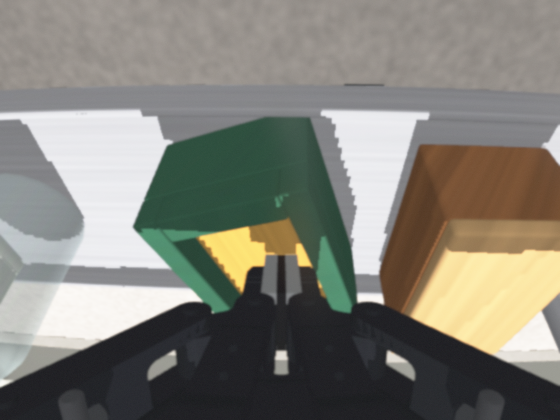

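Yaw is unchanged at about 10°, tin at (0.660, 0.029). The flat pads will square it when they close, so I back out along the tool axis, open, line up and go down astride it.

```bash
python3 -m creep '[0,-0.3,-0.5,0,0, 0,-0.3,-1.2,0,0, 0,-0.3,-2,0,40, 0,-0.3,-2.6,0,85, 0,-0.3,-2.6,0,85]' |head -4
python3 -m creep '[0,0,0,0,85, 0,0,0,0,85]' |head -5
python3 st.py 0.675 0.027 0.05
```

```text
time_s: 16.7
tool_pos: [0.6155, 0.0304, 0.1534]
eef_rot: [-177.4, 31.9, -179.4]
ft_force: [0.3, -0.1, 0.7]
time_s: 16.95
tool_pos: [0.6146, 0.0306, 0.1503]
eef_rot: [-177.4, 31.7, -179.5]
ft_force: [-0.1, 0.9, 0.2]
finger_gap: 0.995
q [-11.1 -33.1 -43.2  48.2   3.5  -9.9] p [0.6146 0.0306 0.1503] lean 31.8
tool axes in world (columns)
 [[-0.851   0.0141  0.5249]
 [-0.0081  0.9992 -0.04  ]
 [-0.525  -0.0383 -0.8502]]
to go (30mm units, tool axes) [0.0425 0.0377 3.9061]
```

```bash
python3 -m creep '[0,0,0.8,0,85, 0,0,1.6,0,85, 0,0,2.3,0,85, 0,0,3,0,85, 0,0,3,0,85]'
python3 - <<'E'
from h import *
f=arm.grab_frame('wrist');save(f,'w5.png')
E
```

```text
time_s: 17.58
tool_pos: [0.6609, 0.0271, 0.0722]
eef_rot: [-177.5, 31.5, -179.5]
ft_force: [-0.6, -0.3, 0.1]
finger_gap: 0.994
grip_force: 0.0
```

View pics/w5.png

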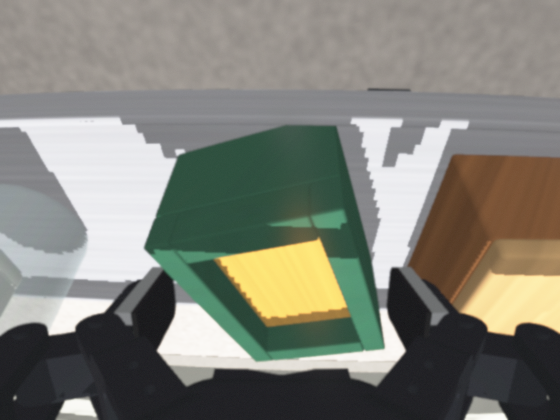

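The open fingers stand on either side of the tin, tips near (155,290) and (410,290), with the right one clear of the salt box. Down the last 25 mm and close.

```bash
python3 -m creep '[0,0,0.5,0,85, 0,0,0.85,0,85, 0,0,0.85,0,80, 0,0,0.85,0,76, 0,0,0.85,0,72]'
python3 -m creep '[0,0,0,0,69, 0,0,0,0,66, 0,0,0,0,63, 0,0,0,0,60, 0,0,0,0,60]'
python3 -m creep '[0,0,0,0,55, 0,0,0,0,55, 0,0,0,0,55]'
```

```text
time_s: 18.25
tool_pos: [0.6756, 0.0257, 0.0539]
eef_rot: [-177.4, 31.8, -179.4]
ft_force: [-0.7, -0.8, 0.9]
finger_gap: 0.845
grip_force: 0.0
time_s: 18.88
tool_pos: [0.6764, 0.0258, 0.0548]
eef_rot: [-177.4, 31.9, -179.4]
ft_force: [-1.1, 0.4, 6.0]
finger_gap: 0.787
grip_force: 64.4
time_s: 19.25
tool_pos: [0.6764, 0.0258, 0.0548]
eef_rot: [-177.4, 31.9, -179.4]
ft_force: [-1.4, 1.4, 5.6]
finger_gap: 0.789
grip_force: 64.4
```

Gripped: 64 N at an opening of about 67 mm, so the tin is squared up. Lift and come out under the bar.

```bash
python3 -m creep '[-0.07,0,-0.11,0,55, -0.14,0,-0.23,0,55, -0.14,0,-0.45,0,55, -0.14,0,-0.7,0,55, -0.14,0,-0.75,0,55]'
python3 -m creep '[0.5,0,-0.3,0,55, 1,0,-0.6,0,55, 1.5,0,-0.95,0,55, 2,0,-1.25,0,55, 2.5,-0.05,-1.55,0,55]'
python3 st.py 0.50 -0.1 0.14
python3 - <<'E'
from h import *
np.set_printoptions(precision=4,suppress=True)
F={c:arm.grab_frame(c) for c in('scene','top','wrist')};save(F['wrist'],'w6.png')
r={}
for t,z in (('scale_top',.036),('tin_c',.086)):
  for c in F:
    print(t,c,[(np.round(m['xy'],1).tolist(),round(m['score'],2),atz(F[c],m['xy'],z)) for m in arm.mark_of(c,t)][:2])
E
```

```text
time_s: 19.88
tool_pos: [0.6675, 0.0268, 0.0758]
eef_rot: [-177.4, 31.8, -179.4]
ft_force: [-0.2, -0.2, -2.9]
finger_gap: 0.788
grip_force: 64.7
time_s: 20.5
tool_pos: [0.5785, 0.0267, 0.0749]
eef_rot: [-177.4, 31.8, -179.4]
ft_force: [-0.0, -0.3, -2.7]
finger_gap: 0.785
grip_force: 65.8
q [-12.6 -39.5 -55.3  42.7   4.4 -11.2] p [0.5785 0.0267 0.0749] lean 31.9
tool axes in world (columns)
 [[-0.8501  0.014   0.5264]
 [-0.0084  0.9992 -0.0402]
 [-0.5265 -0.0386 -0.8493]]
to go (30mm units, tool axes) [ 1.1179 -4.3394 -3.05  ]
scale_top scene [([242.7, 193.9], 0.98, array([ 0.4556, -0.257 ,  0.036 ]))]
scale_top top [([384.4, 244.3], 0.66, array([ 0.4611, -0.2592,  0.036 ]))]
scale_top wrist []
tin_c scene [([299.2, 238.6], 0.74, array([0.5607, 0.0265, 0.086 ]))]
tin_c top [([270.8, 210.6], 0.78, array([0.5508, 0.0242, 0.086 ]))]
tin_c wrist [([280.9, 277.5], 0.96, array([0.5645, 0.0265, 0.086 ]))]
```

View pics/w6.png

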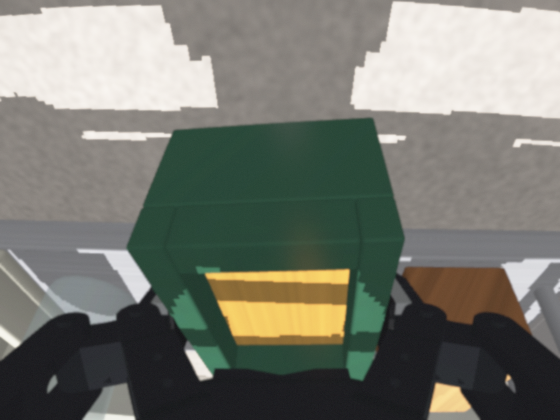

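```bash
cat > ik.py <<'E'
import numpy as np
from scipy.optimize import least_squares,fsolve
# q1,q2,q3, tcp, tool z
D=np.array([[-78.88,6.0,5.53,.24,-.55,.231,0,0,-1],[-80.2,13,50,.2206,-.5047,.5529,.0229,-.1034,-.9944],[-80.7,7.7,49.2,.2126,-.4801,.5952,.0376,-.1807,-.9828],
[-48.3,-13.9,20.3,.3549,-.2448,.5354,.037,-.1793,-.9831],[35.6,.6,38.4,.3325,.3305,.5734,.2012,-.0767,-.9766],[1.7,-19,44.3,.3296,.123,.7546,.5365,-.0386,-.843],
[-7.4,-48.1,-32,.5103,.0727,.3415,.5225,-.0398,-.8517],[-7.1,-27.5,-41.7,.6343,.0595,.1291,.5263,-.0402,-.8493],[-11.1,-33.1,-43.2,.6146,.0306,.1503,.5249,-.04,-.8502],[-12.6,-39.5,-55.3,.5785,.0267,.0749,.5264,-.0402,-.8493]])
def fk(p,q):
    h,L1,L2,Lt,d,r0=p[:6]; a,b,c=np.radians(q); e=b-c
    r=r0+L1*np.sin(b)+L2*np.cos(e); z=h+L1*np.cos(b)-L2*np.sin(e)
    return np.array([r*np.cos(a)-d*np.sin(a),r*np.sin(a)+d*np.cos(a),z])
res=lambda p:np.concatenate([fk(p,r[:3])+p[3]*r[6:9]-r[3:6] for r in D])
s=least_squares(res,[.2,.45,.4,.2,.1,0]);p=s.x
if __name__=='__main__':
    print(p.round(3),np.abs(s.fun).max())
    for lean in(32,25,18):
      for z in(.051,.08,.12):
        l=np.radians(lean);zt=np.array([np.sin(l),-.04,-np.cos(l)]);T=np.array([.476,-.257,z])-p[3]*zt
        print(lean,z,fsolve(lambda q:fk(p,q)-T,[-40,-42,-55]).round(1))
E
python3 ik.py
```

```text
[ 0.332  0.267  0.548  0.369  0.13  -0.005] 0.02433763758576679
32 0.051 [-61.4 -38.7 -57.4]
32 0.08 [-61.4 -41.9 -56.5]
32 0.12 [-61.4 -45.  -54.2]
25 0.051 [-56.1 -30.  -48.9]
25 0.08 [-56.1 -32.8 -47.8]
25 0.12 [-56.1 -35.5 -45.4]
18 0.051 [-51.2 -21.4 -40.4]
18 0.08 [-51.2 -23.8 -39.1]
18 0.12 [-51.2 -26.2 -36.8]
```

```bash
python3 -m creep '[0.1,-0.6,-0.3,0,55, 0.3,-1.6,-0.6,0,55, 0.6,-2.6,-0.9,0,55, 0.9,-3.6,-1.1,0,55, 1.2,-4.6,-1.2,0,55]'
python3 st.py 0.476 -0.257 0.095
python3 -m creep '[0.3,-1,-0.15,0,55, 0.6,-2,-0.3,0,55, 0.9,-3,-0.45,0,55, 1.2,-4,-0.6,0,55, 1.3,-4.5,-0.7,0,55]'
python3 st.py 0.476 -0.257 0.051
```

```text
time_s: 21.58
tool_pos: [0.5319, -0.1128, 0.0919]
eef_rot: [-177.5, 31.6, -179.4]
ft_force: [0.8, -0.5, -3.1]
finger_gap: 0.789
grip_force: 66.1
q [-34.7 -48.1 -57.9  52.2  15.4 -30.7] p [ 0.5319 -0.1128  0.0919] lean 31.7
tool axes in world (columns)
 [[-0.852   0.013   0.5234]
 [-0.0085  0.9992 -0.0388]
 [-0.5235 -0.0375 -0.8512]]
to go (30mm units, tool axes) [ 1.5757 -4.8325 -0.8763]
time_s: 22.2
tool_pos: [0.4855, -0.2477, 0.094]
eef_rot: [-177.5, 31.5, -179.5]
ft_force: [0.2, 0.1, -4.0]
finger_gap: 0.784
grip_force: 66.2
q [-54.5 -40.  -52.3  56.2  23.8 -49.7] p [ 0.4855 -0.2477  0.094 ] lean 31.6
tool axes in world (columns)
 [[-0.8524  0.0148  0.5226]
 [-0.0068  0.9992 -0.0394]
 [-0.5228 -0.0371 -0.8517]]
to go (30mm units, tool axes) [ 1.0201 -0.2627  1.068 ]
```

```bash
python3 -m creep '[0.15,-0.15,-0.1,0,55, 0.27,-0.3,-0.15,0,55, 0.27,-0.3,-0.15,0,55]' | head -2
python3 - <<'E'
from h import *
np.set_printoptions(precision=4,suppress=True)
F={c:arm.grab_frame(c) for c in('scene','top','wrist')}
tz=arm.read_state()['tool_pos'][2]+.010; print(tz)
for t,z in (('scale_top',.036),('tin_c',tz)):
  for c in F:
    print(t,c,[(np.round(m['xy'],1).tolist(),round(m['score'],2),atz(F[c],m['xy'],z)) for m in arm.mark_of(c,t)][:2])
cv2.imwrite('pics/w7.png',cv2.hconcat([cv2.resize(F['wrist']['pixels'],(400,300)),cv2.resize(F['top']['pixels'][150:330,280:520],(400,300))])[...,::-1])
E
```

```text
time_s: 22.58
tool_pos: [0.4765, -0.2545, 0.0938]
0.10398836426411225
scale_top scene [([242.9, 193.6], 0.57, array([ 0.4541, -0.2576,  0.036 ]))]
scale_top top [([385.6, 247.3], 0.76, array([ 0.4534, -0.262 ,  0.036 ]))]
scale_top wrist [([283.1, 297.8], 0.54, array([ 0.5994, -0.2571,  0.036 ]))]
tin_c scene [([238.3, 172.2], 0.62, array([ 0.4535, -0.2702,  0.104 ]))]
tin_c top [([389.2, 246.6], 0.81, array([ 0.4577, -0.2544,  0.104 ]))]
tin_c wrist [([281.5, 273.2], 0.86, array([ 0.4622, -0.2543,  0.104 ]))]
```

View pics/w7.png

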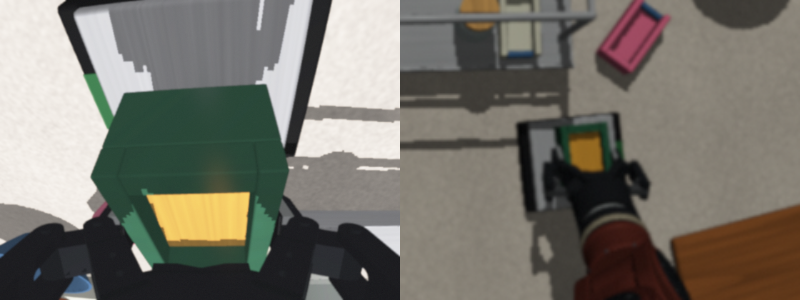

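The tin is held level above the platform: the side-by-side shows it within a few mm of the scale centre (0.456, −0.258). Now lower it gently.

```bash
python3 -m creep '[0.2,-0.1,0.2,0,55, 0.4,-0.09,0.5,0,55, 0.55,-0.08,0.75,0,55, 0.65,-0.08,0.9,0,55, 0.65,-0.08,0.9,0,55]'
python3 -m creep '[0.03,0,0.05,0,55, 0.06,0,0.1,0,55, 0.09,0,0.15,0,55, 0.09,0,0.15,0,55]'
python3 -m creep '[0.02,0,0.03,0,55, 0.04,0,0.06,0,55, 0.04,0,0.06,0,55]'
```

```text
time_s: 23.65
tool_pos: [0.4738, -0.2582, 0.0601]
eef_rot: [-177.6, 31.5, -179.5]
ft_force: [-0.3, 0.0, -4.0]
finger_gap: 0.788
grip_force: 66.1
time_s: 24.15
tool_pos: [0.474, -0.2586, 0.0555]
eef_rot: [-177.5, 31.5, -179.5]
ft_force: [-0.7, -0.6, -3.0]
finger_gap: 0.789
grip_force: 66.1
time_s: 24.52
tool_pos: [0.4739, -0.2587, 0.0533]
eef_rot: [-177.5, 31.5, -179.5]
ft_force: [-0.4, -0.9, -3.6]
finger_gap: 0.785
grip_force: 66.1
```

```bash
for i in 1; do python3 -m creep '[0.01,0,0.02,0,55, 0.02,0,0.03,0,55, 0.02,0,0.03,0,55]'|sed -n 2,4p
python3 -m creep '[0.01,0,0.02,0,55, 0.02,0,0.03,0,55, 0.02,0,0.03,0,55]'|sed -n 2,4p
python3 -m creep '[0.01,0,0.02,0,55, 0.02,0,0.03,0,55, 0.02,0,0.03,0,55]'|sed -n 2,4p; done
```

```text
tool_pos: [0.4739, -0.2588, 0.0523]
eef_rot: [-177.5, 31.5, -179.5]
ft_force: [-0.2, -0.0, -2.9]
tool_pos: [0.4739, -0.2588, 0.0512]
eef_rot: [-177.5, 31.5, -179.5]
ft_force: [0.3, -0.4, -3.0]
tool_pos: [0.4742, -0.259, 0.0508]
eef_rot: [-177.5, 31.6, -179.4]
ft_force: [-1.8, 1.3, 2.8]
```

Contact is felt: the vertical force went from −3 to +2.8 N. Letting go.

```bash
python3 -m creep '[0,0,0,0,69, 0,0,0,0,72, 0,0,0,0,76, 0,0,0,0,82, 0,0,0,0,85]'
python3 -m creep '[0,0,-0.3,0,85, 0,0,-0.8,0,85, 0,0,-1.5,0,85, 0,0,-2.2,0,85, 0,0,-3,0,85]'
python3 st.py
python3 - <<'E'
from h import *
np.set_printoptions(precision=4,suppress=True)
F={c:arm.grab_frame(c) for c in('scene','top','wrist')}
for t,z in (('scale_top',.036),('tin_c',.061),('jar_c',.095),('saltbox_c',.067),('spoonrest_c',.06)):
  for c in F:
    print(t,c,[(np.round(m['xy'],1).tolist(),round(m['score'],2),atz(F[c],m['xy'],z)) for m in arm.mark_of(c,t)][:1])
cv2.imwrite('pics/w8.png',cv2.hconcat([cv2.resize(F['wrist']['pixels'],(400,300)),cv2.resize(F['scene']['pixels'][130:280,150:350],(400,300))])[...,::-1])
E
```

```text
time_s: 26.28
tool_pos: [0.4739, -0.2589, 0.0502]
eef_rot: [-177.5, 31.5, -179.5]
ft_force: [-0.5, -0.4, -0.0]
finger_gap: 0.994
grip_force: 0.0
time_s: 26.9
tool_pos: [0.4282, -0.2575, 0.1275]
eef_rot: [-177.7, 31.4, -179.5]
ft_force: [8.3, -2.9, 7.9]
finger_gap: 0.995
grip_force: 0.0
q [-63.2 -48.2 -53.2  67.7  26.7 -58.9] p [ 0.4282 -0.2575  0.1275] lean 31.5
tool axes in world (columns)
 [[-0.8533  0.0112  0.5213]
 [-0.0082  0.9994 -0.0348]
 [-0.5214 -0.034  -0.8527]]
scale_top scene [([243.5, 194.5], 0.64, array([ 0.4564, -0.2531,  0.036 ]))]
scale_top top [([386.4, 245.1], 0.96, array([ 0.4589, -0.2642,  0.036 ]))]
scale_top wrist []
tin_c scene [([241.8, 186.6], 0.92, array([ 0.4557, -0.2584,  0.061 ]))]
tin_c top [([387.5, 248.5], 0.87, array([ 0.4514, -0.2607,  0.061 ]))]
tin_c wrist [([287.3, 211.2], 0.65, array([ 0.4621, -0.2585,  0.061 ]))]
jar_c scene [([227.2, 238.3], 0.6, array([ 0.6723, -0.1004,  0.095 ]))]
jar_c top [([328.0, 157.9], 0.74, array([ 0.6739, -0.1167,  0.095 ]))]
jar_c wrist []
saltbox_c scene [([306.7, 292.9], 0.93, array([0.6737, 0.1317, 0.067 ]))]
saltbox_c top [([225.5, 166.7], 0.73, array([0.6638, 0.1352, 0.067 ]))]
saltbox_c wrist []
spoonrest_c scene [([207.3, 233.6], 0.88, array([ 0.6624, -0.1832,  0.06  ]))]
spoonrest_c top [([418.3, 172.2], 0.8, array([ 0.6395, -0.3467,  0.06  ]))]
spoonrest_c wrist [([364.1, 348.7], 0.85, array([ 0.6727, -0.1773,  0.06  ]))]
```

View pics/w8.png

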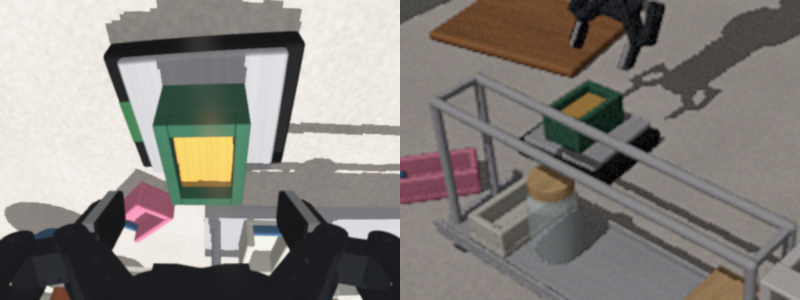

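The tin stands upright in the middle of the platform, within about 5 mm of its centre. The shelf items are where they were, and the gripper is clear.

```bash
python3 -m creep '[0,0,0,0,85, 0,0,0,0,85]'|head -4; python3 -c "
from cell import arm
print(arm.sign_off())"
```

```text
time_s: 28.05
tool_pos: [0.4286, -0.2578, 0.1268]
eef_rot: [-177.7, 31.4, -179.5]
ft_force: [0.0, 0.5, -0.2]
the job is handed in; nothing more can be done
None
```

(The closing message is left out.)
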